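# Shut the cabinet door and open the touch-up paint

## Robot

A 6-joint arm with a two-finger parallel gripper is mounted at the origin on the work surface. World frame = base frame: x ahead of the robot, y to its left, z up, the work surface at z = 0. Lengths are in mm, angles in rad, forces in N, time in s.
With the tool pointing down it reaches from about 350 to 875 mm from the base axis. Payload 4.2 kg.
Tool frame: the origin (TCP) lies midway between the tips of the shut fingers; the grasp point (between the pads) lies 19 mm behind it (arm.grasp_offset is the distance from the TCP to the grasp point, in mm); z points along the fingers, y is the direction in which the jaws open and shut (so a half turn about z gives the same grasp; the last joint's range is limited). The gripper opens to 85 mm and grips with 20 to 120 N. Pads are 22 mm wide; open, the fingers measure 114 mm over their backs; the gripper's body (76 mm by 85 mm) begins 54 mm behind the grasp point. The pads swing forward as they close: fully open they stand 13 mm farther back than shut.
Start: joints at [-0.869, 0.385, 0.008, 0, -1.194, -0.259], TCP at [267.806, -564.694, 231.312] pointing down, gripper open.
Joint ranges: [-3.14, 3.14], [-1.21, 2.06], [-1.07, 1.41], [-3.16, 2.05], [-2.99, -0.16], [-3.1, 3.1]. Speed limits (rad/s): [2.79, 2.79, 3.14, 3.14, 3.14, 3.14].

## Interface

Orientations are given as a unit quaternion [x, y, z, w].
In Python, from bench import arm gives the robot as it stands.
- The arm moves only by the tool move_arm, never from a script. Its argument "moves" is a list of rows, each an object with "gripper": the gripper's target within -1 to 1 (fully open at 1, half-way at 0, shut at -1); "xyz": the shift along the tool's x, y, z in cm, a list of three; "angular": the turn, a rotation vector about the tool's x, y, z in rad, a list of three. In form: [{"gripper": gripper, "xyz": [dx, dy, dz], "angular": [wx, wy, wz]}, ...]. A call has 1 to 10 rows; each row is the pose to reach, as a shift and turn from the pose commanded when the call began, along the tool's axes at that moment; what a row does not reach only later rows make up. A row lasts 1/8 s, in which the tool goes at most 62.5 mm and 10.7 degrees, less where a joint would pass 70% of its speed; a pose out of reach is approached as far as the arm can. A call with a gripper value outside its range is refused whole. The fingers move at their own pace and stop on an object; the grip force is fixed at half the most. Time passes only in rows, so rows that repeat a pose let the fingers close. It gives the time, the measured TCP pose, the force and the opening at its end, in the units of the state.
- arm.read_state(): the state, without advancing time (a new reading comes with each control period).
- arm.get_image(name): name is "side" or "top" or "wrist"; returns (picture, depth): 400x640x3 uint8, blue, green, red; 400x640 float32, mm along the optical axis (not along the pixel's ray), 0 where there is no reading.
- arm.get_calibration(name): a dict with "camera_matrix" (3x3 intrinsics, pixels), "R" (3x3) and "t" (3): a world point X has camera coordinates R X + t. Camera axes: x right, y down, z forward; pixel columns grow to the right and rows downward; lengths in mm; the calibration is good to about 2 mm. The wrist camera is an equidistant fisheye: a pixel r from the principal point sees the ray r / f radians off the axis. A picture is of the moment at which its call begins: read the wrist's pose just before it. get_calibration takes no time and is no camera call; for the wrist camera it gives the pose at the moment of the call.
- arm.job_done(): hands the job in, once; it reports no verdict.
The state is a dict: "clock": time; "joints": joint angles; "joint_vel": joint speeds; "joint_efforts": joint torques, N m; "position": TCP position; "ee_rot": TCP orientation; "contact_force": force on the tool from outside, world axes, zero at the start; "wrist_torque": the same for the moment, N m; "gripper_width": finger opening in mm.
Only numpy, scipy, OpenCV 4.12 (cv2) and the standard library are available. Lean on these libraries where they do the work, as an engineer would, in place of code of your own. Each camera call takes 0.05 s, during which the arm holds its last target. There are 200 camera calls.

## Task

The front of the bedside cabinet's door is about to be touched up. Push the door shut until it clicks home on its catch; then unscrew the lid of the square paint jar that stands in the wooden holder, keeping the jar down in its well, and lift the lid off only once its thread has let go. Finish while still holding the lid in the gripper, level and just above the open mouth of the jar (two or three centimetres clear of it), and leave everything else on the bench where it is.

Things in the scene. Friction and masses are not known exactly. Their poses are not given: they have to be found in the camera images.
- cabinet: Bedside cabinet, grey-white lacquer, 320 wide, 260 deep, 240 mm high, fixed on the bench at the robot's left. Origin at the centre of its underside; its x runs from front to back, so the front looks to its -x (roughly world -y). One flat door, 316 wide, 236 high, 16 mm thick, covers the whole front. The hinge is at the end nearer the robot.
- door (a joint): Opening angle of the door in rad: 0 = shut, 0.45 to 0.95 at the start. It closes anticlockwise seen from above, pushed on its outer face (the side towards the robot and -y). The hinge is light and stays where it is left. From 0.075 to 0.035 rad a sprung roller catch resists (about 5 N at door_push), then it pulls the door to 0 and keeps it there.
- door_hinge (a point): Point on the door's hinge line (vertical axis), in the plane of the outer face, 202 mm above the bench.
- door_push (a point): Point of the door's outer face 240 mm from the hinge line, 202 mm above the bench: a good place to push with closed fingertips. The door's free edge is 76 mm further out; its top edge is at 238 mm. The door's only knob (26 mm wide, sticks out 26 mm) is lower: 281 mm from the hinge, 117 mm above the bench.
- holder: Plywood block 246 x 96 x 32 mm screwed to the bench; origin at the centre of its underside, long side along its x. Two square wells, 65 mm wide and 26 mm deep (floor 6 mm above the bench), with centres at x = -67 and +67 mm: one holds the paint jar, the other the wax tin, either way round.
- jar: The paint jar, square white plastic, loose in its well, which stops it turning with the lid (play 3 degrees each way) but not being lifted; 0.28 to 0.44 kg. Origin at the centre of its underside, z up. Body 62 x 62 mm, flat shoulder at z = 72 mm; round neck 34 mm wide, rim at z = 99 mm, three lug ramps outside. With its lid on it is the tall thing in the holder.
- jar_mouth (a point): Centre of the jar's rim, 99 mm above the jar's underside, on its axis. The lid's three-lug twist-off thread: turned anticlockwise seen from above it is tight at first (0.3 to 0.7 N m for 20 degrees), then easy, rises 1 mm, and is free after 50 degrees (56 with the jar's play); a stop at 90 degrees, so turn about 70. Before that, lifting the lid lifts the jar.
- lid: Round black ribbed plastic lid, 54 mm wide (55 over the ribs), 22 mm high, 30 g, screwed on the jar at the start. Origin at the centre of its open underside (lower edge of the skirt), z up. Seated, its underside is 80 mm above the jar's underside (86 mm above the bench, 8 mm above the jar's shoulder) and its top 108 mm above the bench. Grip it across its sides with 35 N or more.
- wax_tin: Bystander: square steel tin, 63 mm wide, 50 mm high, in the other well. Origin at the centre of its underside.
- spray_can: Bystander: standing spray can, 65 mm wide, 190 mm high, far side of the bench. Origin at the centre of its underside.
- tape_roll: Bystander: roll of blue masking tape lying flat, 100 mm wide, 36 mm high. Origin at the centre of its underside.
- sanding_block: Bystander: cork sanding block 110 x 60 x 35 mm. Origin at the centre of its underside.
- filling_knife: Bystander: filling knife lying along its x, 200 mm long. Origin about its middle.
- lacquer_brush: Bystander: brush lying along its x, 180 mm long. Origin about its middle.
- filler_pot: Bystander: small round white pot, 56 mm wide, 55 mm high. Origin at the centre of its underside.
Mind the look-alikes: they are no part of the job. What is shaped like the lid but green, orange or purple is not meant.

How it is judged:
By the outcome, as a careful person would: the job done as asked, in the order asked, and still so for the second after the job is handed in, while the arm keeps its last pose, push and grip.
It also fails if it takes over 54 s, if anything falls off the work surface, if the arm or the gripper's body presses on something with over 40 N, if the wrist force passes 120 N, or if a joint passes its speed limit or range.

## Working session

There is one attempt and no reset: what is moved stays moved. The work goes in short steps, Python scripts to look and compute and a tool call to move; the robot and the scene stay as the last step left them, time stands still between calls to the robot, and variables do not carry over. Pictures are saved under pics/ and viewed, about 8 in all and at most 12, crops included, and the job is handed in when it is done.

Besides the shell and the picture viewer there is one more tool, called after ">>>" as name(argument=value, ...), one argument or row to a line, values as JSON. move_arm: Moves the arm, as the interface text tells. Its arguments: {"type":"object","properties":{"moves":{"type":"array","items":{"type":"object","properties":{"gripper":{"type":"number"},"xyz":{"type":"array","items":{"type":"number"}},"angular":{"type":"array","items":{"type":"number"}}}}}},"required":["moves"]}

```bash
mkdir -p pics
cat > h.py <<'E'
import numpy as np, cv2
from scipy.spatial.transform import Rotation as Ro
from bench import arm
def cloud(name):
    im,d=arm.get_image(name); c=arm.get_calibration(name)
    K=np.array(c["camera_matrix"]);R=np.array(c["R"]);t=np.array(c["t"])
    v,u=np.mgrid[0:400,0:640]
    P=np.stack([(u-K[0,2])/K[0,0]*d,(v-K[1,2])/K[1,1]*d,d],-1)
    W=(P-t)@R; W[d<=0]=np.nan
    return im,d,W
E
python3 - <<'E'
from h import *
s=arm.read_state(); print({k:np.round(v,3) for k,v in s.items()}, arm.grasp_offset)
print(Ro.from_quat(s["ee_rot"]).as_matrix().round(3))
for n in("top","side"):
    im,d,W=cloud(n); np.savez(n+".npz",im=im,W=W); cv2.imwrite(f"pics/{n}1.png",im)
    c=arm.get_calibration(n); print(n,np.round(-np.array(c["R"]).T@np.array(c["t"])))
E
```

```text
{'clock': np.float64(0.0), 'joints': array([-8.690e-01,  3.860e-01,  7.000e-03, -1.000e-03, -1.194e+00,
       -2.590e-01]), 'joint_vel': array([-0.001,  0.   ,  0.001, -0.001, -0.001,  0.   ]), 'joint_efforts': array([ 0.0000e+00, -3.9229e+01,  1.8840e+01,  4.1860e+00, -5.0000e-03,
       -0.0000e+00]), 'position': array([ 267.561, -564.197,  230.223]), 'ee_rot': array([-0.22 ,  0.976,  0.001, -0.   ]), 'contact_force': array([-0.518, -0.361, -0.991]), 'wrist_torque': array([ 0.015, -0.037, -0.011]), 'gripper_width': np.float64(85.287)} 18.700000000000003
[[-0.904 -0.428 -0.001]
 [-0.428  0.904  0.002]
 [ 0.     0.002 -1.   ]]
top [ 441.   15. 1279.]
side [  470. -1055.   769.]
```

View pics/top1.png

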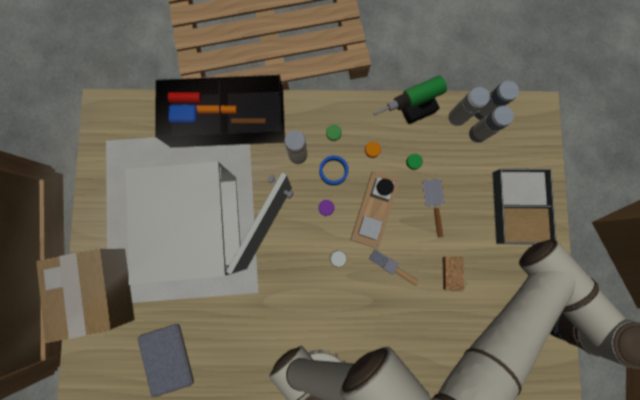

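View pics/side1.png

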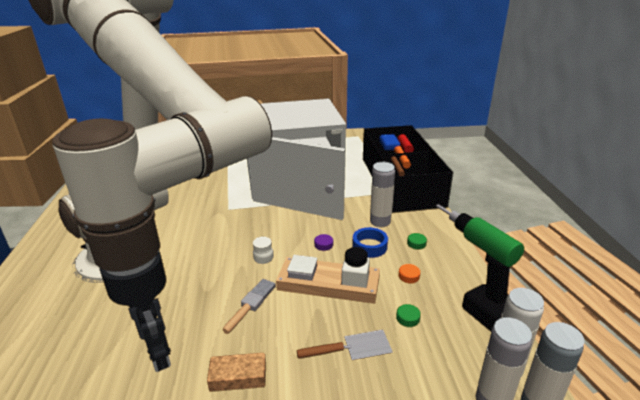

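The top view has x up and y left: door's top edge runs from the hinge at (232,272) to the free edge at (287,178). The black lid is at (385,187), the holder runs from (378,175) to (365,245), and the arm enters from bottom right. The side view confirms the jar is at the far end of the holder, with the wax tin at the near end.

Run:
```python
from h import *
T=np.load("top.npz");W=T["W"];im=T["im"]
def sel(u0,u1,v0,v1,z0,z1):
    w=W[v0:v1,u0:u1].reshape(-1,3); return w[(w[:,2]>z0)&(w[:,2]<z1)]
print("bench z",np.nanmedian(W[300:330,300:400,2]))
lid=sel(365,405,170,205,100,116); 
(c,r)=cv2.minEnclosingCircle(lid[:,:2].astype(np.float32)); print("lid",len(lid),lid.mean(0).round(1),np.round(c,1),r, np.median(lid[:,2]))
for nm,z in(("holder",(26,37)),("tin",(50,62)),("shoulder",(70,86))):
    h=sel(345,405,165,250,*z); print(nm,len(h),h.mean(0).round(1),cv2.minAreaRect(h[:,:2].astype(np.float32)))
d=sel(222,300,165,280,228,248)
# exclude cabinet top: by image u; print rough
S=np.load("side.npz")["W"]
for n,(w,b) in {"top":(W,(222,300,165,280)),"side":(S,(240,350,130,220))}.items():
    w=w[b[2]:b[3],b[0]:b[1]].reshape(-1,3); w=w[np.isfinite(w[:,0])]
    np.save(n+"_d.npy",w)
print("top door edge");
w=np.load("top_d.npy"); w=w[(w[:,2]>230)&(w[:,2]<245)]
for x in range(240,620,20):
    q=w[(w[:,0]>x)&(w[:,0]<x+20)]
    if len(q): print(x,len(q),q[:,1].min().round(),q[:,1].max().round(),np.median(q[:,2]).round())
# door plane from side
p=S[145:205,255:340].reshape(-1,3); p=p[np.isfinite(p[:,0])&(p[:,2]>20)&(p[:,2]<225)]
A=np.c_[p[:,0],np.ones(len(p))]; m=np.ones(len(p),bool)
for _ in range(8):
    k=np.linalg.lstsq(A[m],p[m,1],rcond=None)[0]; r=p[:,1]-A@k; m=abs(r)<max(4,1.5*np.median(abs(r)))
print("face y=",k,"angle",np.degrees(np.arctan(k[0])),m.sum(),len(p),r[m].std(), p[m][:,0].min(),p[m][:,0].max(), p[m][:,2].max())
```

```text
bench z 0.08527517292381599
lid 235 [ 631.  -201.7  108.3] [ 631.5 -202.7] 27.569875717163086 108.44682043924591
holder 1267 [ 566.1 -176.5   32.1] ((582.8812866210938, -138.19798278808594), (189.47048950195312, 246.9816131591797), 72.1840591430664)
tin 383 [ 509.5 -162.6   55.8] ((562.55322265625, -179.73960876464844), (62.686668395996094, 184.05184936523438), 72.359130859375)
shoulder 111 [ 622.5 -192.4   76.6] ((630.6279296875, -201.693603515625), (61.723201751708984, 61.163108825683594), 70.4164047241211)
top door edge
360 49 243.0 273.0 239.0
380 81 231.0 273.0 239.0
400 70 221.0 274.0 238.0
420 67 210.0 275.0 239.0
440 72 199.0 275.0 238.0
460 56 189.0 276.0 239.0
480 55 180.0 278.0 238.0
500 55 168.0 279.0 238.0
520 51 158.0 183.0 239.0
540 49 145.0 173.0 238.0
560 50 137.0 162.0 238.0
580 50 124.0 149.0 238.0
600 48 113.0 138.0 238.0
face y= [ -0.53621951 445.941279  ] angle -28.201077615151092 3934 4598 1.9642234290090024 378.79097638171004 637.0141328557619 224.89935157563494
```

Run:
```python
from h import *
W=np.load("top.npz")["W"]; S=np.load("side.npz")["W"]
w=W[150:300,100:300].reshape(-1,3); w=w[(w[:,2]>232)&(w[:,2]<246)]
u=np.array([1,-0.536]);u/=np.hypot(*u); n=np.array([u[1],-u[0]])  # outward
s=(w[:,:2]-[0,446])@u; q=(w[:,:2]-[0,446])@n
m=(q<3)&(q>-19)
dd=w[m]; print("door top: s range",np.percentile(s[m],[0,.5,1,50,99,99.5,100]).round(1),"q",np.percentile(q[m],[1,99]).round(1))
r=cv2.minAreaRect(dd[:,:2].astype(np.float32)); print(r)
cab=w[(q<-30)&(w[:,1]>265)]
print("cab",len(cab),cv2.minAreaRect(cab[:,:2].astype(np.float32)))
for x in range(340,700,20):
    c=cab[(cab[:,0]>x)&(cab[:,0]<x+20)]
    if len(c): print(x,len(c),c[:,1].min().round(1),c[:,1].max().round(1))
```

```text
door top: s range [400.9 405.9 409.2 565.8 727.1 728.7 730.2] q [-16.4   0.8]
((501.88311767578125, 185.3356475830078), (19.220108032226562, 329.4083557128906), 61.08958053588867)
cab 10830 ((509.58966064453125, 409.59710693359375), (320.2044677734375, 262.3068542480469), 5.337086200714111)
340 348 301.3 524.8
360 666 277.6 526.9
380 714 268.2 529.6
400 674 268.6 531.2
420 753 270.6 532.8
440 680 272.1 534.3
460 658 275.0 535.2
480 704 276.7 539.7
500 711 277.9 540.0
520 669 279.4 542.1
540 652 282.1 543.5
560 656 284.0 545.0
580 664 285.3 549.6
600 664 286.6 550.0
620 660 289.3 551.1
640 643 291.0 552.1
660 308 292.4 513.4
```

The hinge is at about (366, 250), the door opening is about 0.585 rad, and the lid is at (631, -202). The hinge matches both the cabinet fit and the door-face fit to about 1 mm. Next I'll approach the door with the fingers closed, staying above the bench clutter.

>>> move_arm(
  moves=[
    {"gripper":-1,"xyz":[-4,3.5,0],"angular":[0,0,0.035]},
    {"gripper":-1,"xyz":[-8,7,0],"angular":[0,0,0.07]},
    {"gripper":-1,"xyz":[-12,10.5,0],"angular":[0,0,0.105]},
    {"gripper":-1,"xyz":[-16,14,0],"angular":[0,0,0.14]},
    {"gripper":-1,"xyz":[-20,17.5,0],"angular":[0,0,0.175]},
    {"gripper":-1,"xyz":[-24,21,0],"angular":[0,0,0.21]},
    {"gripper":-1,"xyz":[-28,24.5,0],"angular":[0,0,0.245]},
    {"gripper":-1,"xyz":[-32,28,0],"angular":[0,0,0.28]},
    {"gripper":-1,"xyz":[-36,31.5,0],"angular":[0,0,0.315]},
    {"gripper":-1,"xyz":[-40,35,0],"angular":[0,0,0.35]},
  ],
)

```text
clock: 1.35
position: [479.4, -75.3, 231.2]
ee_rot: [-0.046, 0.999, 0.0, -0.0]
contact_force: [1.4, -0.8, -0.9]
gripper_width: 0.2
```

>>> move_arm(
  moves=[
    {"gripper":-1,"xyz":[-2.2,3.9,0.9],"angular":[0,0,0]},
    {"gripper":-1,"xyz":[-5,9,2],"angular":[0,0,0]},
    {"gripper":-1,"xyz":[-7.5,13.5,3.4],"angular":[0,0,0]},
    {"gripper":-1,"xyz":[-8.5,15.5,3.4],"angular":[0,0,0]},
    {"gripper":-1,"xyz":[-9.7,17.3,3.4],"angular":[0,0,0]},
    {"gripper":-1,"xyz":[-10.8,19,3.4],"angular":[0,0,0]},
    {"gripper":-1,"xyz":[-12,20.8,3.4],"angular":[0,0,0]},
    {"gripper":-1,"xyz":[-13.1,22.6,3.4],"angular":[0,0,0]},
    {"gripper":-1,"xyz":[-14,24.6,3.4],"angular":[0,0,0]},
    {"gripper":-1,"xyz":[-14.7,26.5,3.4],"angular":[0,0,0]},
  ],
)

```text
clock: 2.6
position: [601.5, 201.8, 197.3]
ee_rot: [-0.046, 0.999, 0.0, 0.0]
contact_force: [-0.7, 0.0, 1.1]
gripper_width: 0.0
```

>>> move_arm(
  moves=[
    {"gripper":-1,"xyz":[-0.4,1.6,0],"angular":[0,0,0]},
    {"gripper":-1,"xyz":[-0.7,3,0],"angular":[0,0,0]},
    {"gripper":-1,"xyz":[-0.8,3.6,0],"angular":[0,0,0]},
    {"gripper":-1,"xyz":[-0.9,4.1,0],"angular":[0,0,0]},
    {"gripper":-1,"xyz":[-0.9,4.5,0],"angular":[0,0,0]},
  ],
)

```text
clock: 3.22
position: [605.5, 242.5, 198.5]
ee_rot: [-0.046, 0.999, -0.003, -0.001]
contact_force: [-1.7, -6.3, 4.5]
gripper_width: 0.2
```

```bash
cat >> h.py <<'E'
def door():
    im,d,S=cloud("side"); w=S[120:220,235:360].reshape(-1,3); w=w[(w[:,2]>20)&(w[:,2]<225)&(w[:,1]>80)&(w[:,0]>385)&(w[:,0]<660)]
    m=np.ones(len(w),bool); A=np.c_[w[:,0],np.ones(len(w))]
    for _ in range(10):
        k=np.linalg.lstsq(A[m],w[m,1],rcond=None)[0]; r=w[:,1]-A@k; m=abs(r-np.median(r))<max(5,1.5*np.median(abs(r)))
    print("door yaw deg",np.degrees(np.arctan(k[0])).round(2),"y@605",(k@[605,1]).round(1),m.sum(),len(w)); return im
E
python3 - <<'E'
from h import *
cv2.imwrite("pics/s2.png",door()); s=arm.read_state(); print(s["position"],s["contact_force"])
E
```

```text
door yaw deg 2.68 y@605 259.8 4395 4867
[605.57644096 243.79976969 198.43086343] [-1.60987127 -3.80169355  4.56156061]
```

The door is in the catch zone at about 0.046 rad, and the finger offset is about 16 mm. I'll push on.

>>> move_arm(
  moves=[
    {"gripper":-1,"xyz":[0,0.4,0],"angular":[0,0,0]},
    {"gripper":-1,"xyz":[0,0.8,0],"angular":[0,0,0]},
    {"gripper":-1,"xyz":[0,1.1,0],"angular":[0,0,0]},
    {"gripper":-1,"xyz":[0,1.3,0],"angular":[0,0,0]},
    {"gripper":-1,"xyz":[0,1.3,0],"angular":[0,0,0]},
  ],
)

```text
clock: 3.9
position: [605.1, 254.1, 198.6]
ee_rot: [-0.046, 0.999, -0.004, -0.001]
contact_force: [1.4, -15.3, 6.4]
gripper_width: -0.0
```

Run:
```python
from h import *
cv2.imwrite("pics/s3.png",door()); s=arm.read_state(); print(s["position"],s["contact_force"])
```

```text
door yaw deg 5.36 y@605 270.8 4365 4840
[605.09432848 254.15383195 198.63394734] [  0.34857564 -14.99385461   7.41302552]
```

The door is shut: its face yaw is 5.36° against 5.3° for the cabinet, and the tool is pressing on the stop. I'll move back and go over the lid.

>>> move_arm(
  moves=[
    {"gripper":-1,"xyz":[0,-3,0],"angular":[0,0,0]},
    {"gripper":-1,"xyz":[0.2,-8,0],"angular":[0,0,0]},
    {"gripper":1,"xyz":[0.4,-13,0],"angular":[0,0,0]},
    {"gripper":1,"xyz":[0.6,-18,0],"angular":[0,0,0]},
    {"gripper":1,"xyz":[0.8,-23,0],"angular":[0,0,0]},
    {"gripper":1,"xyz":[1,-28,0],"angular":[0,0,0]},
    {"gripper":1,"xyz":[1.2,-33,0],"angular":[0,0,0]},
    {"gripper":1,"xyz":[1.4,-38,0],"angular":[0,0,0]},
    {"gripper":1,"xyz":[1.6,-43,1],"angular":[0,0,0]},
    {"gripper":1,"xyz":[1.7,-46.1,4],"angular":[0,0,0]},
  ],
)

```text
clock: 5.2
position: [632.1, -203.5, 158.1]
ee_rot: [-0.046, 0.999, -0.0, 0.003]
contact_force: [1.4, 0.3, -0.5]
gripper_width: 85.3
```

Run:
```python
from h import *
im=door(); cv2.imwrite("pics/s4.png",im); s=arm.read_state(); print(s["position"],s["joints"].round(3) if hasattr(s["joints"],'round') else s["joints"],s["gripper_width"])
im,d=arm.get_image("wrist"); cv2.imwrite("pics/w4.png",im)
```

```text
door yaw deg 5.3 y@605 270.7 4388 4819
[ 628.71486253 -205.34861869  151.61575444] [-0.072  0.508  0.002 -0.002 -1.07  -1.41 ] 85.56423755917645
```

View pics/w4.png

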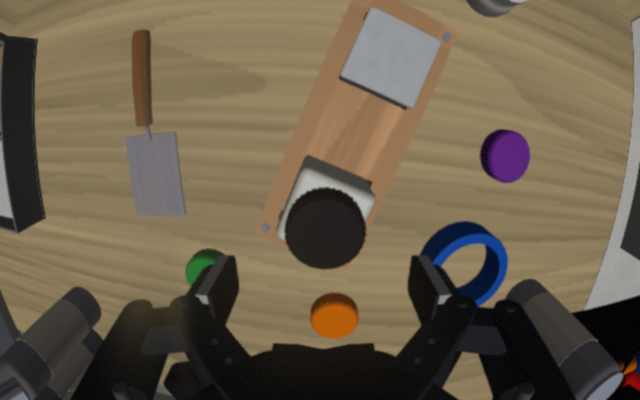

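Wrist view: the lid is at (325,228), midway between the finger pads at (228,275) and (422,275). The tin, green, orange and purple look-alikes and the tape are clear of the fingers. The last reading had moved a bit, so I'll settle and re-read before going down.

>>> move_arm(
  moves=[
    {"gripper":1,"xyz":[0,0,1],"angular":[0,0,0]},
    {"gripper":1,"xyz":[0,0,2],"angular":[0,0,0]},
    {"gripper":1,"xyz":[0,0,2],"angular":[0,0,0]},
    {"gripper":1,"xyz":[0,0,2],"angular":[0,0,0]},
  ],
)

```text
clock: 5.8
position: [631.0, -200.9, 137.9]
ee_rot: [-0.047, 0.999, -0.0, 0.001]
contact_force: [0.5, -0.3, -0.4]
gripper_width: 85.6
```

Run:
```python
from h import *
im,d,W=cloud("top")
s=arm.read_state(); print(s["position"],s["ee_rot"],s["contact_force"])
im,d,S=cloud("side"); g=cv2.cvtColor(im,cv2.COLOR_BGR2GRAY)
w=S[225:310,270:400].reshape(-1,3); gg=g[225:310,270:400].reshape(-1)
m=(w[:,2]>84)&(w[:,2]<106)&(np.hypot(w[:,0]-631,w[:,1]+202)<40)&(gg<60); p=w[m]
# circle of fixed radius to visible side wall
from scipy.optimize import least_squares
r=least_squares(lambda c:np.hypot(p[:,0]-c[0],p[:,1]-c[1])-27.3,[631,-202],loss="soft_l1"); print("lid side cam",m.sum(),r.x,p[:,2].min(),p[:,2].max())
t=S[225:310,270:400].reshape(-1,3); t=t[(t[:,2]>105)&(t[:,2]<112)]; print(len(t),cv2.minEnclosingCircle(t[:,:2].astype(np.float32)))
cv2.imwrite("pics/s5.png",im)
```

```text
[ 630.96173283 -201.09223486  138.0641665 ] [-4.68525526e-02  9.98901574e-01 -1.68140084e-04  6.74705792e-04] [ 0.60045163 -0.2650111   0.56330231]
lid side cam 146 [ 634.44450357 -202.76233142] 86.349864595921 105.99972881551814
225 ((633.7163696289062, -206.21217346191406), 27.388572692871094)
```

>>> move_arm(
  moves=[
    {"gripper":1,"xyz":[-0.1,-0.15,2.5],"angular":[0,0,0]},
    {"gripper":1,"xyz":[-0.1,-0.15,4.5],"angular":[0,0,0]},
    {"gripper":1,"xyz":[-0.1,-0.15,5.5],"angular":[0,0,0]},
    {"gripper":1,"xyz":[-0.1,-0.15,5.8],"angular":[0,0,0]},
    {"gripper":1,"xyz":[-0.1,-0.15,5.8],"angular":[0,0,0]},
    {"gripper":1,"xyz":[-0.1,-0.15,5.8],"angular":[0,0,0]},
  ],
)

```text
clock: 6.65
position: [632.2, -203.1, 80.3]
ee_rot: [-0.046, 0.999, -0.0, 0.001]
contact_force: [1.1, 1.0, -1.2]
gripper_width: 85.6
```

>>> move_arm(
  moves=[
    {"gripper":0,"xyz":[0,0,0],"angular":[0,0,0]},
    {"gripper":-1,"xyz":[0,0,0],"angular":[0,0,0]},
    {"gripper":-1,"xyz":[0,0,0],"angular":[0,0,0]},
    {"gripper":-1,"xyz":[0,0,0],"angular":[0,0,0]},
    {"gripper":-1,"xyz":[0,0,0],"angular":[0,0,0]},
    {"gripper":-1,"xyz":[0,0,0],"angular":[0,0,0]},
  ],
)

```text
clock: 7.4
position: [632.0, -203.4, 80.2]
ee_rot: [-0.046, 0.999, -0.0, 0.001]
contact_force: [-1.8, -2.1, 5.1]
gripper_width: 53.0
```

Run:
```python
from h import *
im,d=arm.get_image("side"); s=arm.read_state(); print({k:np.round(v,2) for k,v in s.items()})
cv2.imwrite("pics/s6.png",cv2.resize(im[200:310,260:410],None,fx=4,fy=4))
```

```text
{'clock': np.float64(7.45), 'joints': array([-0.07,  0.58, -0.07,  0.  , -0.92, -1.41]), 'joint_vel': array([-0., -0.,  0.,  0.,  0., -0.]), 'joint_efforts': array([ 1.280e+00, -4.230e+01,  1.482e+01,  2.640e+00,  2.800e-01,
       -2.000e-02]), 'position': array([ 631.96, -203.43,   80.19]), 'ee_rot': array([-0.05,  1.  , -0.  ,  0.  ]), 'contact_force': array([-0.52, -1.14,  5.8 ]), 'wrist_torque': array([-0.36,  0.29,  0.09]), 'gripper_width': np.float64(52.92)}
```

View pics/s6.png

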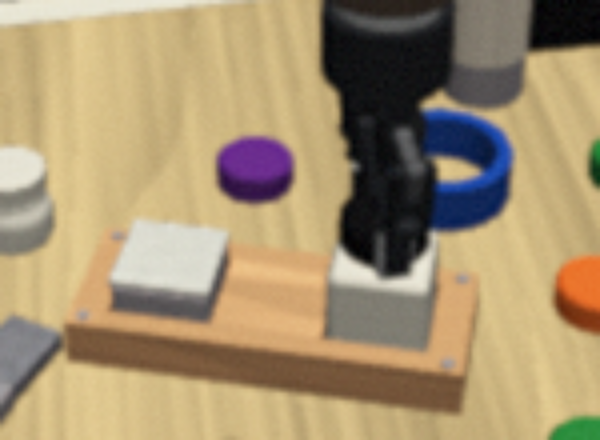

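The picture shows the fingers around the black lid (zoomed crop, about (390,220)), with the jar down in its well. Opening is 53 mm and the force is low. Next I'll unscrew it anticlockwise.

>>> move_arm(
  moves=[
    {"gripper":-1,"xyz":[0,0,0],"angular":[0,0,-0.1]},
    {"gripper":-1,"xyz":[0,0,0],"angular":[0,0,-0.2]},
    {"gripper":-1,"xyz":[0,0,0],"angular":[0,0,-0.3]},
    {"gripper":-1,"xyz":[0,0,0],"angular":[0,0,-0.4]},
    {"gripper":-1,"xyz":[0,0,0],"angular":[0,0,-0.5]},
    {"gripper":-1,"xyz":[0,0,0],"angular":[0,0,-0.6]},
  ],
)

```text
clock: 8.2
position: [632.1, -203.3, 80.9]
ee_rot: [-0.341, 0.94, -0.001, 0.001]
contact_force: [-1.9, -1.9, 9.6]
gripper_width: 53.2
```

Run:
```python
from h import *
s=arm.read_state(); print({k:np.round(s[k],2) for k in("joints","position","contact_force","wrist_torque","gripper_width")})
```

```text
{'joints': array([-0.07,  0.58, -0.07,  0.  , -0.92, -0.81]), 'position': array([ 632.07, -203.35,   80.86]), 'contact_force': array([-1.9 , -1.95,  9.63]), 'wrist_torque': array([-0.04,  0.69, -0.23]), 'gripper_width': np.float64(53.19)}
```

>>> move_arm(
  moves=[
    {"gripper":-1,"xyz":[0,0,0],"angular":[0,0,-0.1]},
    {"gripper":-1,"xyz":[0,0,0],"angular":[0,0,-0.2]},
    {"gripper":-1,"xyz":[0,0,0],"angular":[0,0,-0.3]},
    {"gripper":-1,"xyz":[0,0,0],"angular":[0,0,-0.4]},
    {"gripper":-1,"xyz":[0,0,0],"angular":[0,0,-0.5]},
    {"gripper":-1,"xyz":[0,0,0],"angular":[0,0,-0.6]},
    {"gripper":-1,"xyz":[0,0,0],"angular":[0,0,-0.65]},
    {"gripper":-1,"xyz":[0,0,0],"angular":[0,0,-0.65]},
    {"gripper":-1,"xyz":[0,0,0],"angular":[0,0,-0.65]},
  ],
)

```text
clock: 9.32
position: [633.0, -204.0, 81.1]
ee_rot: [-0.622, 0.783, -0.002, 0.001]
contact_force: [-0.0, -3.3, 7.1]
gripper_width: 53.3
```

Run:
```python
from h import *
im,d=arm.get_image("side"); W=arm.get_image("wrist")[0]
s=arm.read_state(); print({k:np.round(s[k],3) for k in("joints","position","ee_rot","contact_force","wrist_torque","gripper_width")})
a=cv2.resize(im[200:310,260:410],None,fx=2.4,fy=2.4); b=cv2.resize(W,(422,264)); cv2.imwrite("pics/s7.png",np.hstack([a,b]))
```

```text
{'joints': array([-0.068,  0.578, -0.073,  0.002, -0.917, -0.16 ]), 'position': array([ 632.974, -203.985,   81.08 ]), 'ee_rot': array([-0.622,  0.783, -0.002,  0.001]), 'contact_force': array([-0.188, -2.85 ,  7.351]), 'wrist_torque': array([-0.846,  0.162, -0.037]), 'gripper_width': np.float64(52.971)}
```

View pics/s7.png

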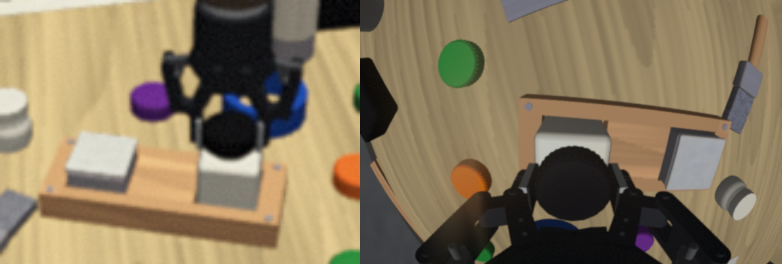

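The fingers have turned through about 72°. Axial torque fell from 0.23 to 0.04 N m and the lid rose about 1 mm. I'll lift slightly and check for jar weight, which would be 2.7 N or more.

>>> move_arm(
  moves=[
    {"gripper":-1,"xyz":[0,0,-0.1],"angular":[0,0,0]},
    {"gripper":-1,"xyz":[0,0,-0.25],"angular":[0,0,0]},
    {"gripper":-1,"xyz":[0,0,-0.4],"angular":[0,0,0]},
    {"gripper":-1,"xyz":[0,0,-0.4],"angular":[0,0,0]},
  ],
)

```text
clock: 9.93
position: [631.1, -202.7, 82.6]
ee_rot: [-0.622, 0.783, 0.001, -0.0]
contact_force: [-0.8, -2.0, -1.1]
gripper_width: 53.3
```

Run:
```python
from h import *
for i in range(3):
    im,d=arm.get_image("side"); s=arm.read_state(); print({k:np.round(s[k],3) for k in("position","contact_force","wrist_torque")})
```

```text
{'position': array([ 631.079, -202.679,   82.557]), 'contact_force': array([ 0.624, -1.719, -0.235]), 'wrist_torque': array([-0.362, -0.238, -0.033])}
{'position': array([ 631.091, -202.667,   82.595]), 'contact_force': array([ 1.17 , -1.098, -0.594]), 'wrist_torque': array([-0.303, -0.192, -0.02 ])}
{'position': array([ 631.093, -202.689,   82.637]), 'contact_force': array([ 0.697, -1.479,  0.623]), 'wrist_torque': array([-0.333, -0.18 , -0.063])}
```

>>> move_arm(
  moves=[
    {"gripper":-1,"xyz":[0,0,-0.15],"angular":[0,0,0]},
    {"gripper":-1,"xyz":[0,0,-0.3],"angular":[0,0,0]},
    {"gripper":-1,"xyz":[0,0,-0.4],"angular":[0,0,0]},
    {"gripper":-1,"xyz":[0,0,-0.4],"angular":[0,0,0]},
  ],
)

```text
clock: 10.58
position: [631.6, -203.0, 87.4]
ee_rot: [-0.622, 0.783, -0.0, 0.0]
contact_force: [-0.6, -0.4, -0.8]
gripper_width: 53.3
```

Run:
```python
from h import *
for i in range(2):
    im,d,S=cloud("side"); s=arm.read_state(); print({k:np.round(s[k],3) for k in("position","contact_force","wrist_torque")})
w=S[225:310,330:400]; g=im[225:310,330:400].min(2); m=(np.hypot(w[...,0]-631,w[...,1]+202)<45)&(g>110)&(w[...,2]>65)&(w[...,2]<100)
print("bright shoulder z",m.sum(),np.percentile(w[m][:,2],[5,50,90,97]).round(1))
```

```text
{'position': array([ 631.63 , -203.012,   87.416]), 'contact_force': array([ 1.069, -0.273, -0.345]), 'wrist_torque': array([-0.262, -0.102,  0.018])}
{'position': array([ 631.642, -203.012,   87.392]), 'contact_force': array([ 0.95 , -0.701, -0.558]), 'wrist_torque': array([-0.224, -0.119, -0.031])}
bright shoulder z 307 [67.2 76.7 80.2 84.8]
```

No jar weight, only the lid is coming up. The lid underside is at about 93 mm; I'll raise it 37 mm to 25 mm above the rim (105 mm).

>>> move_arm(
  moves=[
    {"gripper":-1,"xyz":[0,0,-0.6],"angular":[0,0,0]},
    {"gripper":-1,"xyz":[0,0,-1.2],"angular":[0,0,0]},
    {"gripper":-1,"xyz":[0,0,-1.8],"angular":[0,0,0]},
    {"gripper":-1,"xyz":[0,0,-2.4],"angular":[0,0,0]},
    {"gripper":-1,"xyz":[0,0,-3],"angular":[0,0,0]},
    {"gripper":-1,"xyz":[0,0,-3.5],"angular":[0,0,0]},
    {"gripper":-1,"xyz":[0,0,-3.7],"angular":[0,0,0]},
    {"gripper":-1,"xyz":[0,0,-3.7],"angular":[0,0,0]},
    {"gripper":-1,"xyz":[0,0,-3.7],"angular":[0,0,0]},
  ],
)

```text
clock: 11.8
position: [631.4, -202.9, 124.0]
ee_rot: [-0.622, 0.783, 0.0, -0.0]
contact_force: [0.5, -0.3, 0.1]
gripper_width: 53.1
```

Run:
```python
from h import *
im=door(); im,d,S=cloud("side"); W=arm.get_image("wrist")[0]
s=arm.read_state(); print({k:np.round(s[k],3) for k in("position","ee_rot","contact_force","wrist_torque","gripper_width")})
w=S[190:310,330:400]; g=im[190:310,330:400]; near=np.hypot(w[...,0]-631,w[...,1]+202)<45
m=near&(g.min(2)>110)&(w[...,2]>65)&(w[...,2]<115)
print("jar z",m.sum(),np.percentile(w[m][:,2],[5,50,90,97,99]).round(1))
m=near&(w[...,2]>110)&(w[...,2]<160)&(g.max(2)<70); print("dark z",np.percentile(w[m][:,2],[1,3,50]).round(1))
a=cv2.resize(im[190:310,260:410],(450,360)); b=cv2.resize(W,(350,219)); b=cv2.copyMakeBorder(b,0,141,0,0,0); cv2.imwrite("pics/s8.png",np.hstack([a,b]))
```

```text
door yaw deg 5.37 y@605 270.8 4387 4819
{'position': array([ 631.471, -202.943,  124.015]), 'ee_rot': array([-0.622,  0.783,  0.   , -0.   ]), 'contact_force': array([ 0.419, -1.061,  0.479]), 'wrist_torque': array([ 0.   , -0.04 , -0.039]), 'gripper_width': np.float64(52.771)}
jar z 464 [ 68.8  77.5  95.2 100.3 102.3]
dark z [131.2 132.9 150. ]
```

View pics/s8.png

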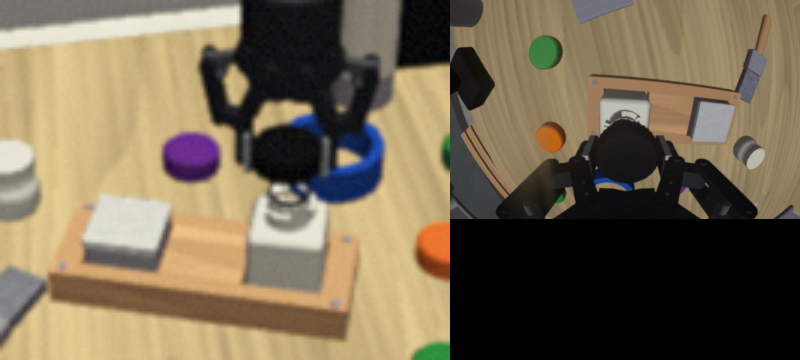

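The side crop shows the lid held level at (290,150), above the bare jar neck at (290,200). The jar is down in its well, the lid's underside is at about 130 mm against the rim at 105 mm, and the door is still shut. I'll hand it in.

```bash
python3 -c "
from bench import arm
print(arm.job_done())"
```

```text
the job is handed in; nothing more can be done
None
```

The door is shut on its catch, and the lid is off the jar and still in the gripper. I handed the job in at about 12 s.

- **Door:** I pushed it with closed fingertips through the catch to the stop, pressing about 15 N. The last check gave a door yaw of 5.37° against 5.3° for the cabinet, and it read the same well after I let go.
- **Unscrewing:** I gripped the lid and turned it about 72° anticlockwise. The torque fell away and the lid rose about 1 mm. I then lifted in small steps, and the force showed no jar weight.
- **Final pose:** The lid is level above the mouth. Its underside is at about 130 mm, about 25 mm above the rim. The jar is still in its well, with its shoulder at about 78 mm.
- **Disagreements:**
  - One side-camera fit put the lid centre 2–4 mm from the top camera's estimate. I aimed between the two, and the grip was good.
  - One position reading just after a fast move was up to about 6 mm off. It had settled by the next reading.
- **Bystanders:** The last picture shows the tin, tape roll and filler pot where they were. I did not measure any of the bystanders again.

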